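Open the push-and-turn cap of the cleaner jug

TASK

Open the square jug of bench cleaner that stands in the low metal caddy: press its round safety cap down and, keeping it pressed, twist it about a quarter turn anticlockwise (seen from above) until it comes free, then lift it straight up. Finish while still holding the cap in the gripper, level, directly above the jug and about 8 cm higher than it sat, so that drips fall back in; do not put it down or let it go, and leave the jar, the tub and the measuring cup standing where they are.

Things in the scene. Friction and masses are not known exactly. Their poses are not given: they have to be found in the camera images.
- cap_center (a point): Centre (half-way up) of the jug's grey ribbed round cap, an upright cylinder 50 mm in diameter (52 over the ribs), 30 mm high, about 35 g, loose; z is its axis. It can be gripped across any diameter from above; nothing surrounds it. Turns are anticlockwise seen from above (positive about z); clockwise is blocked.
- cap_top (a point): Centre of the cap's flat top, 15 mm above cap_center. The cap is a two-lug push-and-turn cap: a spring inside holds it up and locked (about 4 N). Push it 4 to 7 mm down (7 to 9 N; it bottoms at 7 mm) and turn it anticlockwise while it is down; after 50 to 130 degrees (best 90) from its starting yaw it lifts off.
- jug_seat (a point): Where cap_center sits when the cap is closed: on the axis of the jug's neck, 170 mm above the table, fixed to the jug; z up, x and y along the jug's square sides. The closed cap's axes are parallel to these.
- jug_shoulder (a point): Centre of the foot of the neck, 139 mm above the table, 16 mm below the closed cap's lower edge; neck 27 mm thick, with small lugs under the cap. The shoulder slopes down to the white jug, 98 mm square, 120 mm high; it is fixed in a bolted-down steel caddy 112 mm square, 45 mm high, and cannot turn or move.
- jar_center (a point): Centre (half-way up) of a bystander: a round glass jar with a metal lid, 72 mm in diameter, 115 mm high, loose.
- tub_center (a point): Centre (half-way up) of a bystander: an open white plastic tub, 100 mm across the mouth, 110 mm high, loose.
- measure_center (a point): Centre of the bowl of a bystander: a steel measuring cup 72 mm across and 40 mm high with a flat handle that reaches 109 mm from the centre along +x of this frame, loose.
Things that resemble listed ones, but are neither listed nor needed, are in the scene too. What is shaped like the part that bears tub_center but purple is not meant.

How it is judged:
On the way, in this order (a step that is already met when the one before it is completed fails the run):
1. the gripper presses the cap down on the jug (at least 3 mm) (z of cap_center in the frame of jug_seat below -0.003 m and horizontal distance between cap_center and jug_seat below 0.006 m and contact force between the fingers and cap above 1 N), for 0.1 s.
2. the cap is twisted at least 40 degrees while it still sits on the neck (angle between the x axis of cap_center and the x axis of jug_seat, either way round above 0.7 rad and z of cap_center in the frame of jug_seat below 0.005 m and horizontal distance between cap_center and jug_seat below 0.008 m), for 0.1 s.
At the end, for the whole second after the job is handed in: The cap is held still in the fingers, clear of the jug, 50 to 130 mm above its closed place, within 30 mm of the neck's axis and within 17 degrees of level; jar, tub and measuring cup stand within 30 mm of where they were (z of cap_center in the frame of jug_seat between 0.05 and 0.13 m and horizontal distance between cap_center and jug_seat below 0.03 m and angle between cap_center's own z axis and vertical below 0.3 rad and contact force between the fingers and cap above 1 N and contact force between cap and jug below 0.1 N and linear speed of cap below 0.03 m/s and distance of each of jar_center, tub_center, measure_center from where it was at the start of the episode below 0.03 m and angle between each of jar_center, tub_center, measure_center's own z axis and vertical below 0.2 rad); the arm keeps its last pose, push and grip.
It fails at once if a bystander was knocked over or pushed away (distance of any of jar_center, tub_center, measure_center from where it was at the start of the episode above 0.03 m).
It also fails if it takes over 38 s, if anything falls off the work surface, if the arm or the gripper's body presses on something with over 40 N, if the wrist force passes 120 N, or if a joint passes its speed limit or range.

ROBOT

A 7-joint arm with a two-finger parallel gripper is mounted at the origin on the work surface. World frame = base frame: x ahead of the robot, y to its left, z up, the work surface at z = 0. Lengths are in m, angles in rad, forces in N, time in s.
With the tool pointing down it reaches from about 0.35 to 0.9 m from the base axis. Payload 8.1 kg.
Tool frame: the origin (TCP) lies between the finger pads; the fingertips stand 19 mm ahead of it and the grasp point (between the pads) is the TCP (r.tcp_to_tips is the distance from the TCP to the fingertips, in m); z points along the fingers, y is the line along which they close (so a half turn about z gives the same grasp; the last joint's range is limited). The gripper opens to 92 mm and grips with 3 to 60 N. Pads are 19 mm wide; open, the fingers measure 130 mm over their backs; the gripper's body (75 mm by 190 mm) begins 47 mm behind the grasp point.
Start: joints at [-0.103, 0.434, 0.025, 1.573, -0.012, 1.134, -0.075], TCP at [0.625, -0, 0.206] pointing down, gripper open.
Joint ranges: [-2.62, 2.62], [-0.44, 2.09], [-1.27, 1.32], [0.08, 2.57], [-1.32, 4.46], [0.12, 2], [-2.74, 2.74]. Speed limits (rad/s): [2.22, 2.22, 3.01, 3.01, 3.14, 3.14, 3.14].

INTERFACE

Orientations are given as a unit quaternion [x, y, z, w].
In Python, from plant import r gives the robot as it stands.
- The arm moves only by the shell command python3 -m inch 'ROWS' [FORCE]. ROWS is JSON, a list of rows, each an object of numbers: "fingers": the finger opening in m, from 0 to 0.0918; "tx", "ty", "tz": the shift along the tool's x, y, z in m; "wx", "wy", "wz": the turn, a rotation vector about the tool's x, y, z in rad. A call has 1 to 10 rows; each row is the pose to reach, as a shift and turn from the pose commanded when the call began, along the tool's axes at that moment; what a row does not reach only later rows make up. A row lasts 1/12 s, in which the tool goes at most 41.7 mm and 7.16 degrees, less where a joint would pass 70% of its speed; a pose out of reach is approached as far as the arm can. A call with a gripper value outside its range is refused whole. The fingers move at their own pace and stop on an object; FORCE is the grip in N (left out, the last holds). Time passes only in rows, so rows that repeat a pose let the fingers close. It gives the time, the measured TCP pose, the force, the opening and the grip force at its end, in the units of the state.
- r.observe(): the state, without advancing time (a new reading comes with each control period).
- r.get_image(name): name is "scene" or "side" or "wrist"; returns the picture (384x512x3 uint8, blue, green, red); there is no depth.
- r.camera_info(name): a dict with "camera_matrix" (3x3 intrinsics, pixels), "distortion" ([k1, k2, p1, p2, k3] as OpenCV has them; the pictures are not rectified), "R" (3x3) and "t" (3): a world point X has camera coordinates R X + t; the wrist camera has in their place "hand_eye" (4x4, takes a point from camera to tool coordinates, whose origin is the TCP and whose axes are the flange's). Camera axes: x right, y down, z forward; pixel columns grow to the right and rows downward; lengths in m; the calibration is good to about 2 mm. A picture is of the moment at which its call begins: read the wrist's pose just before it. camera_info takes no time and is no camera call.
- r.finish_job(): hands the job in; it is judged then, once.
The state is a dict: "t": time; "q": joint angles; "joint_velocities": joint speeds; "tau": joint torques, N m; "eef_pos": TCP position; "orientation": TCP orientation; "ft_force": force on the tool from outside, world axes, zero at the start; "moment": the same for the moment, N m; "finger_gap": opening from 0.0 (shut) to 1.0 (fully open); "finger_force": force on a finger pad.
Only numpy, scipy, OpenCV 4.12 (cv2) and the standard library are available. Lean on these libraries where they do the work, as an engineer would, in place of code of your own. Each camera call takes 0.05 s, during which the arm holds its last target. There are 200 camera calls.

## Working session

There is one attempt and no reset: what is moved stays moved. The work goes in short steps, Python scripts to look and compute and a shell command to move; the robot and the scene stay as the last step left them, time stands still between calls to the robot, and variables do not carry over. Pictures are saved under pics/ and viewed, at most 10 in all, crops included, and the job is handed in when it is done.

```bash
mkdir -p pics; ls; python3 - <<'E'
from plant import r
import cv2, numpy as np
a=r.get_image("scene"); b=r.get_image("side")
cv2.imwrite("pics/a.png",a); cv2.imwrite("pics/b.png",b)
cv2.imwrite("pics/ab.png",cv2.resize(np.vstack([a,b]),None,fx=1,fy=1)[:, :])
c=np.hstack([a,b]); cv2.imwrite("pics/ab.png",cv2.resize(c,(800,300)))
s=r.observe(); print(s)
for n in("scene","side","wrist"): print(r.camera_info(n))
E
```

```text
pics
{'t': 0.1, 'q': array([-0.10262473,  0.43514914,  0.02497363,  1.57401867, -0.01162082,
        1.13403056, -0.07510896]), 'joint_velocities': array([ 9.96392627e-04, -2.34034150e-03,  3.32607636e-04, -2.07177745e-03,
        8.38860493e-04,  1.43184368e-04,  8.50095782e-05]), 'tau': array([ 2.76666542e-03, -6.69124532e+01,  9.87763703e-01, -3.15145969e+01,
       -6.05509384e-02,  3.73947364e-02,  1.19628339e-04]), 'eef_pos': array([ 6.24491128e-01, -3.45987895e-05,  2.05421210e-01]), 'orientation': array([ 7.07128731e-01,  7.07084453e-01, -5.54950259e-04, -4.74699609e-04]), 'ft_force': array([0.64741391, 0.49956875, 0.17239945]), 'moment': array([ 0.05787465, -0.01143793,  0.00625202]), 'finger_force': 0.0, 'finger_gap': 1.000757761235947}
{'camera_matrix': array([[367.9480548 ,   0.        , 254.25366332],
       [  0.        , 367.9480548 , 190.11763123],
       [  0.        ,   0.        ,   1.        ]]), 'distortion': array([0.01860521, 0.        , 0.        , 0.        , 0.        ]), 'R': array([[-0.55482596,  0.83183674, -0.01468978],
       [ 0.6302537 ,  0.40871528, 
[... 483 characters left out ...]
0.49336794, -0.59957428, -0.63015772]]), 't': array([0.45679953, 0.33061559, 1.06293244])}
{'camera_matrix': array([[291.40403631,   0.        , 255.61916486],
       [  0.        , 291.40403631, 188.36962833],
       [  0.        ,   0.        ,   1.        ]]), 'distortion': array([0.01053033, 0.        , 0.        , 0.        , 0.        ]), 'hand_eye': array([[ 6.84335944e-04, -9.63876870e-01, -2.66347351e-01,
         6.95042928e-02],
       [ 9.99999749e-01,  7.07871963e-04,  7.63799785e-06,
        -1.03274946e-03],
       [ 1.81177733e-04, -2.66347289e-01,  9.63877113e-01,
        -1.78455966e-01],
       [ 0.00000000e+00,  0.00000000e+00,  0.00000000e+00,
         1.00000000e+00]])}
```

View pics/a.png

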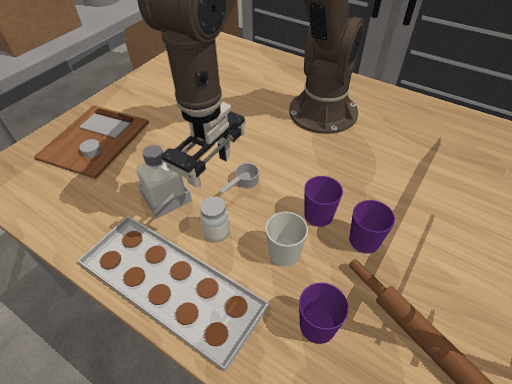

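View pics/b.png

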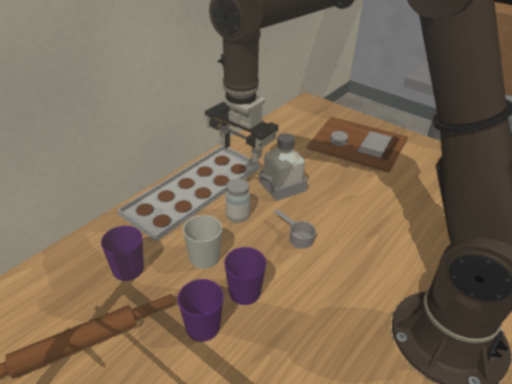

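Scene picture: the jug stands in its caddy with its grey cap at about (153,157), next to the jar (214,218). The white tub is at (286,240), the measuring cup at (247,176) and the purple tubs are decoys. The side picture shows the cap at about (286,142). The other grey round thing is the small disc on the wooden board, at (89,148) in scene and (340,137) in side. It sits on no jug, so the cap meant is the one on the jug's neck. I'll confirm with one enlarged crop.

```bash
cat > h.py <<'E'
from plant import r
import cv2, numpy as np
def ray(n,uv):
    i=r.camera_info(n); p=cv2.undistortPoints(np.array([[uv]],float),i["camera_matrix"],i["distortion"])[0,0]
    return -i["R"].T@i["t"], i["R"].T@np.r_[p,1]
def plane(n,uv,z):
    o,d=ray(n,uv); return o+d*(z-o[2])/d[2]
def tri(u,v):
    o,d=ray("scene",u); p,e=ray("side",v)
    s=np.linalg.lstsq(np.c_[d,-e],p-o,rcond=None)[0]; a=o+s[0]*d; b=p+s[1]*e
    return (a+b)/2, np.linalg.norm(a-b)
E
python3 - <<'E'
from h import *
a=cv2.imread("pics/a.png"); b=cv2.imread("pics/b.png")
A=cv2.resize(a[135:225,120:220],None,fx=4,fy=4,interpolation=cv2.INTER_CUBIC)
B=cv2.resize(b[120:210,240:340],None,fx=4,fy=4,interpolation=cv2.INTER_CUBIC)
cv2.imwrite("pics/c.png",np.hstack([A,B]))
print(tri((153,157),(286,142)),plane("scene",(153,157),.17),plane("side",(286,142),.17))
E
```

```text
(array([ 0.61890424, -0.20331489,  0.16431346]), np.float64(0.004117523159017813)) [ 0.62390531 -0.19524664  0.17      ] [ 0.61492937 -0.19926019  0.17      ]
```

View pics/c.png

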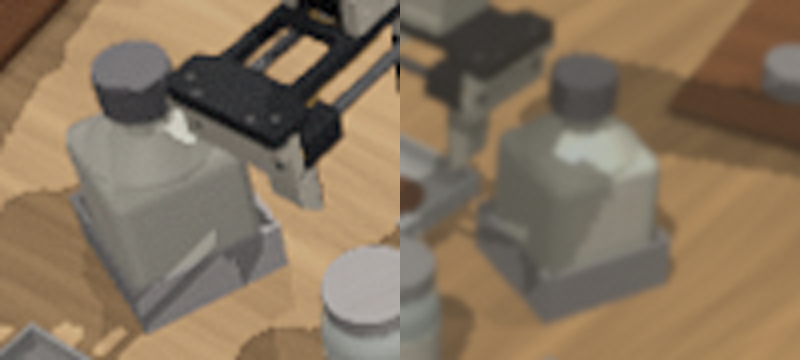

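The crop confirms it: the grey ribbed cap sits on the white square jug in the caddy, centred at scene (153,155.5) and side (286,142). That triangulates to z≈0.165, as it should. I'll move above it to look with the wrist camera; the tool's x is world +y and its y is world +x.

```bash
python3 -m inch '[{"tz":-0.04},{"tz":-0.08},{"tz":-0.08,"tx":-0.04},{"tz":-0.08,"tx":-0.08},{"tz":-0.08,"tx":-0.12},{"tz":-0.08,"tx":-0.16},{"tz":-0.08,"tx":-0.20,"ty":-0.004},{"tz":-0.08,"tx":-0.20,"ty":-0.004},{"tz":-0.08,"tx":-0.20,"ty":-0.004}]' 40; python3 - <<'E'
from h import *
from scipy.spatial.transform import Rotation as R
s=r.observe(); a=r.get_image("wrist"); cv2.imwrite("pics/w.png",a)
print(s["t"],s["eef_pos"],s["q"][6],s["ft_force"])
E
```

```text
0.1 [ 6.24491128e-01 -3.45987895e-05  2.05421210e-01] -0.07510895817687115 [0.64741391 0.49956875 0.17239945]$[0]: bad value
```

View pics/w.png

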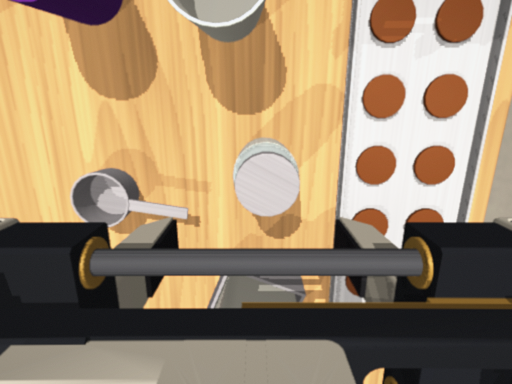

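The call was refused with "bad value" in row 0, and the arm has not moved. This wrist picture shows the jar lid at (267,183) and the measuring cup at (105,198). I'll retry with the fingers key in the rows.

```bash
python3 -m inch '[{"fingers":0.09,"tx":0,"ty":0,"tz":-0.04,"wx":0,"wy":0,"wz":0},{"fingers":0.09,"tx":0,"ty":0,"tz":-0.08,"wx":0,"wy":0,"wz":0}]' 40; python3 -m inch '[{"fingers":0.09,"tx":-0.04}]'
```

```text
t: 0.32
eef_pos: [0.6231, -0.0001, 0.2844]
orientation: [0.707, 0.707, -0.002, -0.002]
ft_force: [1.1, 0.1, 0.6]
finger_gap: 0.981
finger_force: 0.0$[0]: bad value
```

```bash
python3 -m inch '[{"fingers":0.09,"tx":-0.04,"ty":0,"tz":0,"wx":0,"wy":0,"wz":0},{"fingers":0.09,"tx":-0.08,"ty":0,"tz":0,"wx":0,"wy":0,"wz":0},{"fingers":0.09,"tx":-0.12,"ty":0,"tz":0,"wx":0,"wy":0,"wz":0},{"fingers":0.09,"tx":-0.16,"ty":-0.004,"tz":0,"wx":0,"wy":0,"wz":0},{"fingers":0.09,"tx":-0.20,"ty":-0.004,"tz":0,"wx":0,"wy":0,"wz":0},{"fingers":0.09,"tx":-0.20,"ty":-0.004,"tz":0,"wx":0,"wy":0,"wz":0},{"fingers":0.09,"tx":-0.20,"ty":-0.004,"tz":0,"wx":0,"wy":0,"wz":0}]'; python3 - <<'E'
from h import *
s=r.observe(); np.save("s.npy",np.r_[s["eef_pos"],s["orientation"]]); a=r.get_image("wrist"); cv2.imwrite("pics/w2.png",a)
print(s["t"],s["eef_pos"],s["q"],s["ft_force"])
E
```

```text
t: 0.9
eef_pos: [0.62, -0.2037, 0.2856]
orientation: [0.709, 0.705, -0.001, 0.0]
ft_force: [-0.4, 2.1, 0.4]
finger_gap: 0.981
finger_force: 0.0
0.9 [ 0.61995086 -0.20372178  0.28558227] [ 0.17231971  0.43358554  0.09685358  1.38046674 -0.04039312  1.33031582
  0.26408684] [-0.42698569  2.11935852  0.41956586]
```

View pics/w2.png

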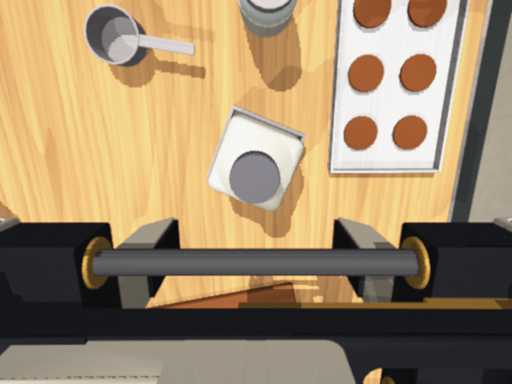

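The cap shows as a dark disc at about (255,177) on the white jug. I'll segment it and cast rays from the wrist, scene and side cameras.

```bash
python3 - <<'E'
from h import *
from scipy.spatial.transform import Rotation as R
v=np.load("s.npy"); a=cv2.imread("pics/w2.png")
i=r.camera_info("wrist"); H=i["hand_eye"]; Rt=R.from_quat(v[3:]).as_matrix()
g=cv2.cvtColor(a,cv2.COLOR_BGR2GRAY)[140:212,215:300]
_,m=cv2.threshold(g,115,255,cv2.THRESH_BINARY_INV)
cs=cv2.findContours(m,0,1)[0]; c=max(cs,key=cv2.contourArea)+[215,140]
print("bbox",cv2.boundingRect(c),cv2.fitEllipse(c),cv2.contourArea(c))
def wp(uv,z):
    p=cv2.undistortPoints(np.array([[uv]],float),i["camera_matrix"],i["distortion"])[0,0]
    d=Rt@H[:3,:3]@np.r_[p,1]; o=v[:3]+Rt@H[:3,3]; return o+d*(z-o[2])/d[2]
P=np.array([wp(p[0],.185) for p in c])
print("top ext",P.min(0),P.max(0)); print("circle",cv2.minEnclosingCircle(P[:,:2].astype(np.float32)))
print("cam", v[:3]+Rt@H[:3,3])
print(tri((153,155.4),(286,142)),plane("scene",(153,155.4),.17),plane("side",(286,142),.17))
E
```

```text
bbox (236, 151, 41, 17) ((244.31851196289062, 259.8392333984375), (93.2717514038086, 216.42733764648438), 6.699268341064453) 102.0
top ext [ 0.59993532 -0.18994477  0.185     ] [ 0.63871735 -0.17421337  0.185     ]
circle ((0.6193263530731201, -0.1864069700241089), 0.01981111615896225)
cam [ 0.61952917 -0.13400833  0.4639599 ]
(array([ 0.61737626, -0.20265454,  0.16703443]), np.float64(0.0005567962583615504)) [ 0.61950184 -0.19949598  0.17      ] [ 0.61492937 -0.19926019  0.17      ]
```

```bash
python3 - <<'E'
from h import *
from scipy.spatial.transform import Rotation as R
v=np.load("s.npy"); a=cv2.imread("pics/w2.png")
i=r.camera_info("wrist"); H=i["hand_eye"]; Rt=R.from_quat(v[3:]).as_matrix()
print(a[177,210:300:6].tolist(), a[140:214:5,254].tolist())
d=np.abs(a.astype(int)-np.median(a[168:186,246:264].reshape(-1,3),0)).max(2)<28
n,l,st,ce=cv2.connectedComponentsWithStats(cv2.morphologyEx(d.astype(np.uint8),2,np.ones((3,3))))
k=l[177,255]; print(st[k],ce[k])
c=cv2.findContours((l==k).astype(np.uint8),0,1)[0][0]
p=cv2.undistortPoints(c.astype(float),i["camera_matrix"],i["distortion"])[:,0]
D=(Rt@H[:3,:3]@np.c_[p,np.ones(len(p))].T).T; o=v[:3]+Rt@H[:3,3]
P=o+D*((.185-o[2])/D[:,2])[:,None]
print(P.min(0),P.max(0),cv2.minEnclosingCircle(P[:,:2].astype(np.float32)))
E
```

```text
[[234, 242, 242], [245, 248, 246], [227, 236, 239], [215, 230, 233], [142, 134, 138], [142, 133, 138], [141, 134, 137], [142, 134, 138], [141, 132, 137], [140, 133, 137], [141, 134, 137], [140, 134, 135], [208, 223, 228], [204, 219, 223], [90, 147, 196]] [[239, 246, 246], [241, 247, 246], [174, 181, 178], [128, 121, 124], [142, 134, 138], [141, 133, 137], [142, 133, 137], [141, 133, 137], [139, 133, 137], [139, 133, 136], [139, 132, 136], [137, 132, 135], [140, 133, 135], [114, 142, 165], [84, 134, 180]]
[ 230  155   50   49 1954] [254.41453429 178.81371546]
[ 0.59347098 -0.22674766  0.185     ] [ 0.64195072 -0.17806661  0.185     ] ((0.6176343560218811, -0.20158731937408447), 0.025554193183779716)
```

The top circle fits a radius of 25.5 mm (25 to 26 expected), with its centre at (0.6176, -0.2015). That agrees with triangulation at (0.6174, -0.2027, 0.167). Next I centre the tool and descend.

```bash
python3 -m inch '[{"fingers":0.09,"tx":0.002,"ty":-0.002,"tz":0,"wx":0,"wy":0,"wz":0},{"fingers":0.09,"tx":0.002,"ty":-0.002,"tz":0.02,"wx":0,"wy":0,"wz":0},{"fingers":0.09,"tx":0.002,"ty":-0.002,"tz":0.045,"wx":0,"wy":0,"wz":0},{"fingers":0.09,"tx":0.002,"ty":-0.002,"tz":0.07,"wx":0,"wy":0,"wz":0},{"fingers":0.09,"tx":0.002,"ty":-0.002,"tz":0.09,"wx":0,"wy":0,"wz":0},{"fingers":0.09,"tx":0.002,"ty":-0.002,"tz":0.105,"wx":0,"wy":0,"wz":0},{"fingers":0.09,"tx":0.002,"ty":-0.002,"tz":0.111,"wx":0,"wy":0,"wz":0},{"fingers":0.09,"tx":0.002,"ty":-0.002,"tz":0.111,"wx":0,"wy":0,"wz":0},{"fingers":0.09,"tx":0.002,"ty":-0.002,"tz":0.111,"wx":0,"wy":0,"wz":0}]'
```

```text
t: 1.7
eef_pos: [0.6195, -0.1969, 0.1758]
orientation: [0.707, 0.708, 0.0, 0.0]
ft_force: [-0.8, -0.4, -0.1]
finger_gap: 0.981
finger_force: 0.0
```

```bash
python3 -m inch '[{"fingers":0.09,"tx":-0.002,"ty":-0.001,"tz":0,"wx":0,"wy":0,"wz":0},{"fingers":0.09,"tx":-0.004,"ty":-0.002,"tz":0,"wx":0,"wy":0,"wz":0},{"fingers":0.09,"tx":-0.004,"ty":-0.002,"tz":0,"wx":0,"wy":0,"wz":0},{"fingers":0.09,"tx":-0.004,"ty":-0.002,"tz":0,"wx":0,"wy":0,"wz":0}]'; python3 -m inch '[{"fingers":0.09,"tx":0,"ty":0,"tz":0,"wx":0,"wy":0,"wz":0},{"fingers":0.09,"tx":0,"ty":0,"tz":0,"wx":0,"wy":0,"wz":0},{"fingers":0.09,"tx":0,"ty":0,"tz":0,"wx":0,"wy":0,"wz":0},{"fingers":0.09,"tx":0,"ty":0,"tz":0,"wx":0,"wy":0,"wz":0}]'
```

```text
t: 2.03
eef_pos: [0.6172, -0.2025, 0.1759]
orientation: [0.707, 0.707, 0.0, 0.001]
ft_force: [0.0, 0.3, -0.0]
finger_gap: 0.982
finger_force: 0.0
t: 2.37
eef_pos: [0.617, -0.202, 0.1751]
orientation: [0.707, 0.707, 0.0, -0.0]
ft_force: [-0.2, 0.7, 0.7]
finger_gap: 0.982
finger_force: 0.0
```

Centred within about 1 mm. Close the fingers.

```bash
python3 -m inch '[{"fingers":0.065,"tx":0,"ty":0,"tz":0,"wx":0,"wy":0,"wz":0},{"fingers":0.055,"tx":0,"ty":0,"tz":0,"wx":0,"wy":0,"wz":0},{"fingers":0.04,"tx":0,"ty":0,"tz":0,"wx":0,"wy":0,"wz":0},{"fingers":0.04,"tx":0,"ty":0,"tz":0,"wx":0,"wy":0,"wz":0},{"fingers":0.04,"tx":0,"ty":0,"tz":0,"wx":0,"wy":0,"wz":0},{"fingers":0.04,"tx":0,"ty":0,"tz":0,"wx":0,"wy":0,"wz":0},{"fingers":0.04,"tx":0,"ty":0,"tz":0,"wx":0,"wy":0,"wz":0},{"fingers":0.04,"tx":0,"ty":0,"tz":0,"wx":0,"wy":0,"wz":0}]' 40
```

```text
t: 3.03
eef_pos: [0.617, -0.202, 0.1752]
orientation: [0.707, 0.707, 0.0, 0.0]
ft_force: [0.5, 1.1, 0.1]
finger_gap: 0.461
finger_force: 0.0
```

The gap is about 42 mm with no force, which is narrower than the cap. Something is off, so I'll look before going on.

```bash
python3 - <<'E'
from h import *
print({k:r.observe()[k] for k in("finger_gap","finger_force","eef_pos")})
a=r.get_image("scene"); b=r.get_image("side")
A=cv2.resize(a[105:205,105:205],None,fx=4,fy=4,interpolation=cv2.INTER_CUBIC)
B=cv2.resize(b[90:190,235:335],None,fx=4,fy=4,interpolation=cv2.INTER_CUBIC)
cv2.imwrite("pics/d.png",np.hstack([A,B]))
E
```

```text
{'finger_gap': 0.4607015149849322, 'finger_force': 0.0, 'eef_pos': array([ 0.61701745, -0.20201688,  0.17515977])}
```

View pics/d.png

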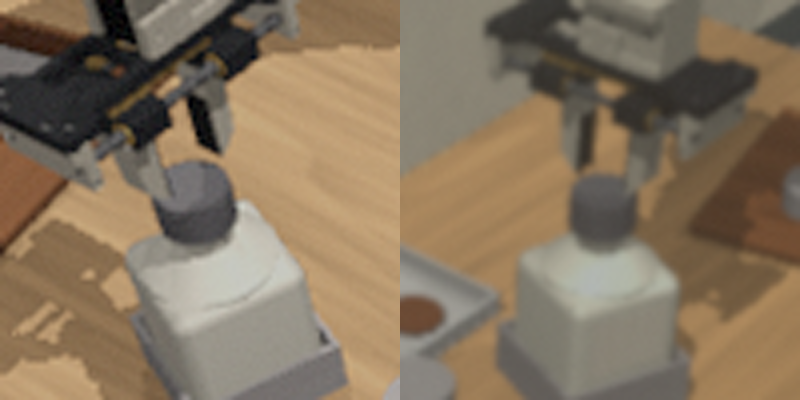

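The fingers stand clear of the cap, above and beside it, so reported TCP and vision disagree. The tips are at scene (145,154) and (159,142), and side (280,132) and (295,137). I'll triangulate them.

```bash
python3 - <<'E'
from h import *
C=lambda x,y:(x/4+105,y/4+105); S=lambda x,y:((x-400)/4+235,y/4+90)
print("L tip",tri(C(165,197),S(580,168)))
print("R tip",tri(C(216,153),S(638,192)))
print("cap",tri(C(196,202),S(603,210)))
for n in("scene","side"):
    i=r.camera_info(n)
    for X in([.617,-.202,.156],[.617,-.202,.17],[.638,-.202,.156],[.596,-.202,.156]):
        print(n,X,cv2.projectPoints(np.array([X]),cv2.Rodrigues(i["R"])[0],i["t"],i["camera_matrix"],i["distortion"])[0].ravel())
s=r.observe();print(s["q"],s["orientation"])
E
```

```text
L tip (array([ 0.6395798 , -0.19790346,  0.19329912]), np.float64(0.004409077631842251))
R tip (array([ 0.5895665 , -0.20234679,  0.19085602]), np.float64(0.004604159934715285))
cap (array([ 0.61631737, -0.20003023,  0.16707659]), np.float64(0.0003791058059190736))
scene [0.617, -0.202, 0.156] [154.15776143 158.38411346]
scene [0.617, -0.202, 0.17] [152.97476244 154.48398051]
scene [0.638, -0.202, 0.156] [148.47400148 163.09200259]
scene [0.596, -0.202, 0.156] [159.70670583 153.78624994]
side [0.617, -0.202, 0.156] [285.67638423 145.30376671]
side [0.617, -0.202, 0.17] [285.9846125  141.37586336]
side [0.638, -0.202, 0.156] [280.10323947 142.80184815]
side [0.596, -0.202, 0.156] [291.3345015  147.84262244]
[ 0.1804961   0.49771109  0.08120192  1.55236425 -0.04359919  1.0932814
  0.27186011] [ 7.07131104e-01  7.07082458e-01 -4.39718656e-06  6.88629459e-06]
```

```bash
python3 - <<'E'
from h import *
print(r.tcp_to_tips,[x for x in dir(r) if x[0]!='_'])
print(tri((198,186.5),(255,161)))
c=r.get_image("wrist")
a=r.get_image("scene");print([float(x) for x in r.observe()["eef_pos"]])
cv2.imwrite("pics/e.png",c)
E
```

```text
0.019 ['Unreachable', 'camera_info', 'finish_job', 'get_image', 'observe', 'tcp_to_tips']
(array([ 0.62629031, -0.05355849,  0.16070595]), np.float64(0.026104452020064547))
[0.6169800888264745, -0.20200855838472392, 0.17514053953691697]
```

View pics/e.png

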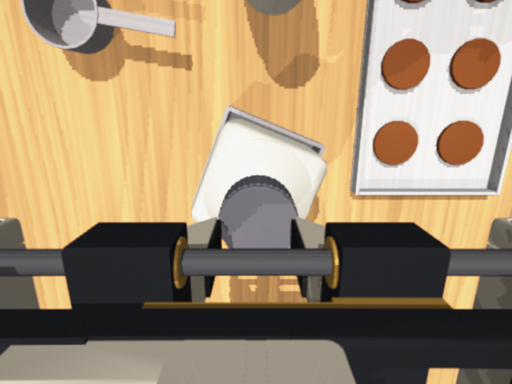

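```bash
python3 - <<'E'
from h import *
from scipy.spatial.transform import Rotation as R
i=r.camera_info("wrist"); T=np.linalg.inv(i["hand_eye"])
pr=lambda X:cv2.projectPoints(np.array([X],float),cv2.Rodrigues(T[:3,:3])[0],T[:3,3],i["camera_matrix"],i["distortion"])[0].ravel().round(1)
for h in(.045,.021):
  for z in(.019,-.017,-.03): print(h,z,pr([.0095,h,z]),pr([.0095,-h,z]))
a=cv2.imread("pics/e.png").astype(int)
d=np.abs(a-[140,133,137]).max(2)<40
for y in range(180,224,6): 
    x=np.where(d[y,190:330])[0]+190; print(y,x.min(),x.max(),len(x))
# predicted cap-top circle now, reported pose
s=r.observe(); Rt=R.from_quat(s["orientation"]).as_matrix(); print(s["finger_gap"],s["eef_pos"],s["t"])
for off in(0,.036):
    for X in([.5926,-.2015,.185],[.6426,-.2015,.185],[.6176,-.1765,.185]): print(off,pr(Rt.T@(np.array(X)-s["eef_pos"]-[0,0,off])))
E
```

```text
0.045 0.019 [320.7 195.8] [193.5 195.7]
0.045 -0.017 [333.8 213.6] [180.9 213.5]
0.045 -0.03 [340. 222.] [175.  221.9]
0.021 0.019 [286.7 195.8] [227.4 195.8]
0.021 -0.017 [293.  213.6] [221.7 213.5]
0.021 -0.03 [296.  221.9] [219.  221.9]
180 239 277 3
186 231 284 25
192 227 289 53
198 224 314 61
204 222 294 73
210 220 296 77
216 218 298 81
222 200 312 98
0.4313110240215092 [ 0.61698009 -0.20200856  0.17514054] 3.2333
0 [218.  223.2]
0 [298.5 223.2]
0 [258.4 184.2]
0.036 [224.  204.6]
0.036 [291.6 204.6]
0.036 [257.9 171.5]
```

The wrist view confirms the arm pose, because the cap lands where predicted (218–298). The fingertips, though, appear about 36 mm further back than stated: tool z ≈ -0.017 in the wrist view and world z ≈ 0.192 in scene and side. So the fingers closed on air above the cap. I'll reopen and go down in guarded steps.

```bash
python3 -m inch '[{"fingers":0.09,"tx":0,"ty":0,"tz":0,"wx":0,"wy":0,"wz":0},{"fingers":0.09,"tx":0,"ty":0,"tz":0,"wx":0,"wy":0,"wz":0},{"fingers":0.09,"tx":0,"ty":0,"tz":0,"wx":0,"wy":0,"wz":0},{"fingers":0.09,"tx":0,"ty":0,"tz":0,"wx":0,"wy":0,"wz":0},{"fingers":0.09,"tx":0,"ty":0,"tz":0,"wx":0,"wy":0,"wz":0},{"fingers":0.09,"tx":0,"ty":0,"tz":0,"wx":0,"wy":0,"wz":0},{"fingers":0.09,"tx":0,"ty":0,"tz":0,"wx":0,"wy":0,"wz":0},{"fingers":0.09,"tx":0,"ty":0,"tz":0,"wx":0,"wy":0,"wz":0}]' 40
python3 -m inch '[{"fingers":0.09,"tx":0,"ty":0,"tz":0.005,"wx":0,"wy":0,"wz":0},{"fingers":0.09,"tx":0,"ty":0,"tz":0.01,"wx":0,"wy":0,"wz":0},{"fingers":0.09,"tx":0,"ty":0,"tz":0.015,"wx":0,"wy":0,"wz":0},{"fingers":0.09,"tx":0,"ty":0,"tz":0.02,"wx":0,"wy":0,"wz":0},{"fingers":0.09,"tx":0,"ty":0,"tz":0.02,"wx":0,"wy":0,"wz":0}]'
python3 - <<'E'
from h import *
a=r.get_image("scene"); b=r.get_image("side")
A=cv2.resize(a[105:205,105:205],None,fx=4,fy=4,interpolation=cv2.INTER_CUBIC)
B=cv2.resize(b[90:190,235:335],None,fx=4,fy=4,interpolation=cv2.INTER_CUBIC)
cv2.imwrite("pics/f.png",np.hstack([A,B]))
E
```

```text
t: 3.9
eef_pos: [0.617, -0.202, 0.1751]
orientation: [0.707, 0.707, 0.0, 0.0]
ft_force: [-0.1, -0.7, -0.5]
finger_gap: 0.954
finger_force: 0.0
t: 4.32
eef_pos: [0.6162, -0.2018, 0.1535]
orientation: [0.707, 0.707, -0.001, -0.001]
ft_force: [0.3, -0.0, 0.6]
finger_gap: 0.976
finger_force: 0.0
```

View pics/f.png

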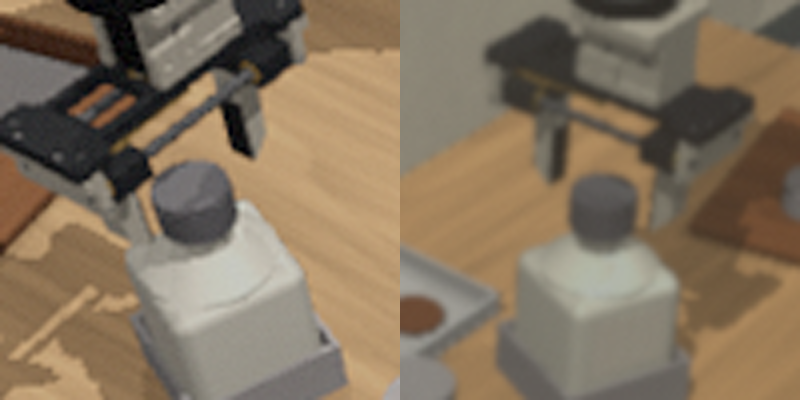

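The fingers now straddle the cap. The tips are at crop (148,243) and (250,157) in scene, and (548,180) and (665,226) in side.

```bash
python3 - <<'E'
from h import *
C=lambda x,y:(x/4+105,y/4+105); S=lambda x,y:((x-400)/4+235,y/4+90)
print("L tip",tri(C(145,243),S(548,180)))
print("R tip",tri(C(250,157),S(663,226)))
E
```

```text
L tip (array([ 0.66557844, -0.19490501,  0.17460163]), np.float64(0.0023369518363160996))
R tip (array([ 0.56509913, -0.20102181,  0.17118662]), np.float64(0.006964366204137292))
```

Tips are at z≈0.173, so 15 mm lower puts them at about 0.158, alongside nearly the whole cap. Then close.

```bash
python3 -m inch '[{"fingers":0.09,"tx":0,"ty":0,"tz":0.005,"wx":0,"wy":0,"wz":0},{"fingers":0.09,"tx":0,"ty":0,"tz":0.01,"wx":0,"wy":0,"wz":0},{"fingers":0.09,"tx":0,"ty":0,"tz":0.015,"wx":0,"wy":0,"wz":0},{"fingers":0.09,"tx":0,"ty":0,"tz":0.015,"wx":0,"wy":0,"wz":0},{"fingers":0.09,"tx":0,"ty":0,"tz":0.015,"wx":0,"wy":0,"wz":0}]' 40
python3 -m inch '[{"fingers":0.06,"tx":0,"ty":0,"tz":0,"wx":0,"wy":0,"wz":0},{"fingers":0.04,"tx":0,"ty":0,"tz":0,"wx":0,"wy":0,"wz":0},{"fingers":0.04,"tx":0,"ty":0,"tz":0,"wx":0,"wy":0,"wz":0},{"fingers":0.04,"tx":0,"ty":0,"tz":0,"wx":0,"wy":0,"wz":0},{"fingers":0.04,"tx":0,"ty":0,"tz":0,"wx":0,"wy":0,"wz":0},{"fingers":0.04,"tx":0,"ty":0,"tz":0,"wx":0,"wy":0,"wz":0},{"fingers":0.04,"tx":0,"ty":0,"tz":0,"wx":0,"wy":0,"wz":0},{"fingers":0.04,"tx":0,"ty":0,"tz":0,"wx":0,"wy":0,"wz":0},{"fingers":0.04,"tx":0,"ty":0,"tz":0,"wx":0,"wy":0,"wz":0}]' 40
```

```text
t: 4.83
eef_pos: [0.6167, -0.2019, 0.1396]
orientation: [0.707, 0.707, -0.0, -0.0]
ft_force: [0.6, 0.5, -0.0]
finger_gap: 0.976
finger_force: 0.0
t: 5.58
eef_pos: [0.6175, -0.202, 0.1403]
orientation: [0.707, 0.707, 0.0, 0.0]
ft_force: [2.7, -0.4, -0.3]
finger_gap: 0.536
finger_force: 40.0
```

Gripped: 49 mm opening and 40 N. Now press down 6 mm.

```bash
python3 -m inch '[{"fingers":0.04,"tx":0,"ty":0,"tz":0.002,"wx":0,"wy":0,"wz":0},{"fingers":0.04,"tx":0,"ty":0,"tz":0.004,"wx":0,"wy":0,"wz":0},{"fingers":0.04,"tx":0,"ty":0,"tz":0.006,"wx":0,"wy":0,"wz":0},{"fingers":0.04,"tx":0,"ty":0,"tz":0.006,"wx":0,"wy":0,"wz":0},{"fingers":0.04,"tx":0,"ty":0,"tz":0.006,"wx":0,"wy":0,"wz":0},{"fingers":0.04,"tx":0,"ty":0,"tz":0.006,"wx":0,"wy":0,"wz":0}]' 40
```

```text
t: 6.08
eef_pos: [0.6175, -0.202, 0.1349]
orientation: [0.707, 0.707, 0.0, 0.001]
ft_force: [0.5, 0.2, 6.6]
finger_gap: 0.537
finger_force: 40.0
```

```bash
python3 -m inch '[{"fingers":0.04,"tx":0,"ty":0,"tz":0.001,"wx":0,"wy":0,"wz":0},{"fingers":0.04,"tx":0,"ty":0,"tz":0.001,"wx":0,"wy":0,"wz":-0.05},{"fingers":0.04,"tx":0,"ty":0,"tz":0.001,"wx":0,"wy":0,"wz":-0.12},{"fingers":0.04,"tx":0,"ty":0,"tz":0.001,"wx":0,"wy":0,"wz":-0.2},{"fingers":0.04,"tx":0,"ty":0,"tz":0.001,"wx":0,"wy":0,"wz":-0.28},{"fingers":0.04,"tx":0,"ty":0,"tz":0.001,"wx":0,"wy":0,"wz":-0.36},{"fingers":0.04,"tx":0,"ty":0,"tz":0.001,"wx":0,"wy":0,"wz":-0.44},{"fingers":0.04,"tx":0,"ty":0,"tz":0.001,"wx":0,"wy":0,"wz":-0.5},{"fingers":0.04,"tx":0,"ty":0,"tz":0.001,"wx":0,"wy":0,"wz":-0.5}]' 40; python3 -c "
from plant import r;s=r.observe();print(s['q'],s['moment'])"
```

```text
t: 6.83
eef_pos: [0.618, -0.2027, 0.1343]
orientation: [0.509, 0.861, 0.0, 0.001]
ft_force: [0.9, -1.2, 7.3]
finger_gap: 0.539
finger_force: 40.0
[ 0.26774363  0.5366652  -0.05014737  1.59047382  0.0305288   1.0123671
  0.71212083] [-0.04659854 -0.3189654   0.03088292]
```

Still pressed (7.3 N), with the tool turned +29° anticlockwise. Continue to about 90°.

```bash
python3 -m inch '[{"fingers":0.04,"tx":0,"ty":0,"tz":0,"wx":0,"wy":0,"wz":-0.06},{"fingers":0.04,"tx":0,"ty":0,"tz":0,"wx":0,"wy":0,"wz":-0.14},{"fingers":0.04,"tx":0,"ty":0,"tz":0,"wx":0,"wy":0,"wz":-0.22},{"fingers":0.04,"tx":0,"ty":0,"tz":0,"wx":0,"wy":0,"wz":-0.3},{"fingers":0.04,"tx":0,"ty":0,"tz":0,"wx":0,"wy":0,"wz":-0.38},{"fingers":0.04,"tx":0,"ty":0,"tz":0,"wx":0,"wy":0,"wz":-0.46},{"fingers":0.04,"tx":0,"ty":0,"tz":0,"wx":0,"wy":0,"wz":-0.52},{"fingers":0.04,"tx":0,"ty":0,"tz":0,"wx":0,"wy":0,"wz":-0.55},{"fingers":0.04,"tx":0,"ty":0,"tz":0,"wx":0,"wy":0,"wz":-0.55}]' 40
python3 -m inch '[{"fingers":0.04,"tx":0,"ty":0,"tz":0,"wx":0,"wy":0,"wz":-0.06},{"fingers":0.04,"tx":0,"ty":0,"tz":0,"wx":0,"wy":0,"wz":-0.14},{"fingers":0.04,"tx":0,"ty":0,"tz":0,"wx":0,"wy":0,"wz":-0.22},{"fingers":0.04,"tx":0,"ty":0,"tz":0,"wx":0,"wy":0,"wz":-0.3},{"fingers":0.04,"tx":0,"ty":0,"tz":0,"wx":0,"wy":0,"wz":-0.38},{"fingers":0.04,"tx":0,"ty":0,"tz":0,"wx":0,"wy":0,"wz":-0.46},{"fingers":0.04,"tx":0,"ty":0,"tz":0,"wx":0,"wy":0,"wz":-0.52},{"fingers":0.04,"tx":0,"ty":0,"tz":0,"wx":0,"wy":0,"wz":-0.55},{"fingers":0.04,"tx":0,"ty":0,"tz":0,"wx":0,"wy":0,"wz":-0.55}]' 40
```

```text
t: 7.58
eef_pos: [0.6187, -0.2027, 0.1345]
orientation: [0.257, 0.967, 0.0, 0.002]
ft_force: [3.4, -1.2, 6.3]
finger_gap: 0.543
finger_force: 40.0
t: 8.33
eef_pos: [0.6189, -0.202, 0.1345]
orientation: [-0.016, 1.0, -0.0, 0.002]
ft_force: [3.5, 1.7, 7.8]
finger_gap: 0.542
finger_force: 40.0
```

The tool has turned about 92° and is still pressed. Lift gently while watching for a locked pull.

```bash
python3 -m inch '[{"fingers":0.04,"tx":0,"ty":0,"tz":-0.003,"wx":0,"wy":0,"wz":0},{"fingers":0.04,"tx":0,"ty":0,"tz":-0.006,"wx":0,"wy":0,"wz":0},{"fingers":0.04,"tx":0,"ty":0,"tz":-0.009,"wx":0,"wy":0,"wz":0},{"fingers":0.04,"tx":0,"ty":0,"tz":-0.012,"wx":0,"wy":0,"wz":0},{"fingers":0.04,"tx":0,"ty":0,"tz":-0.012,"wx":0,"wy":0,"wz":0},{"fingers":0.04,"tx":0,"ty":0,"tz":-0.012,"wx":0,"wy":0,"wz":0}]' 40
```

```text
t: 8.83
eef_pos: [0.6186, -0.2017, 0.1457]
orientation: [-0.015, 1.0, 0.0, 0.002]
ft_force: [4.5, 1.3, 1.9]
finger_gap: 0.542
finger_force: 40.0
```

No downward pull, so it's free. Lift to 80 mm above the closed height (eef z ≈ 0.221).

```bash
python3 -m inch '[{"fingers":0.04,"tx":0,"ty":0,"tz":-0.01,"wx":0,"wy":0,"wz":0},{"fingers":0.04,"tx":0,"ty":0,"tz":-0.022,"wx":0,"wy":0,"wz":0},{"fingers":0.04,"tx":0,"ty":0,"tz":-0.034,"wx":0,"wy":0,"wz":0},{"fingers":0.04,"tx":0,"ty":0,"tz":-0.046,"wx":0,"wy":0,"wz":0},{"fingers":0.04,"tx":0,"ty":0,"tz":-0.058,"wx":0,"wy":0,"wz":0},{"fingers":0.04,"tx":0,"ty":0,"tz":-0.068,"wx":0,"wy":0,"wz":0},{"fingers":0.04,"tx":0,"ty":0,"tz":-0.075,"wx":0,"wy":0,"wz":0},{"fingers":0.04,"tx":0,"ty":0,"tz":-0.075,"wx":0,"wy":0,"wz":0},{"fingers":0.04,"tx":0,"ty":0,"tz":-0.075,"wx":0,"wy":0,"wz":0},{"fingers":0.04,"tx":0,"ty":0,"tz":-0.075,"wx":0,"wy":0,"wz":0}]' 40
python3 - <<'E'
from h import *
a=r.get_image("scene"); b=r.get_image("side")
A=cv2.resize(a[95:195,105:205],None,fx=4,fy=4,interpolation=cv2.INTER_CUBIC)
B=cv2.resize(b[90:190,235:335],None,fx=4,fy=4,interpolation=cv2.INTER_CUBIC)
cv2.imwrite("pics/g.png",np.hstack([A,B]))
E
```

```text
t: 9.67
eef_pos: [0.6166, -0.202, 0.2195]
orientation: [-0.015, 1.0, 0.0, -0.0]
ft_force: [-0.1, 1.5, 0.2]
finger_gap: 0.54
finger_force: 40.0
```

View pics/g.png

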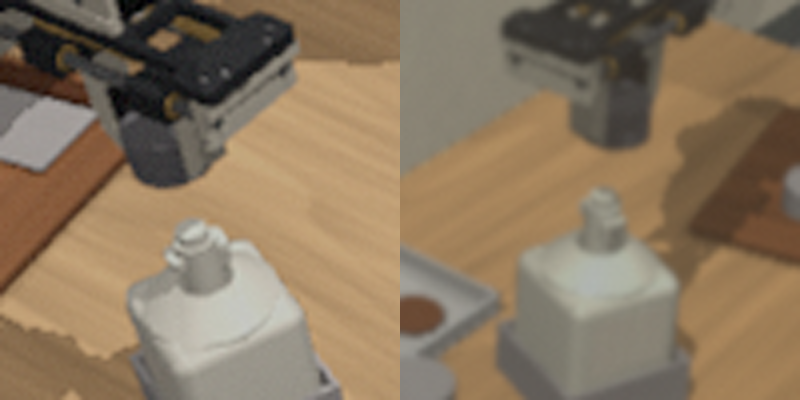

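The picture shows the bare neck, at crop (200,255) in scene and (602,220) in side. The cap is held level in the fingers above it, at (170,155) and (612,115). It is about 79 mm up and still, so I'll hand in.

```bash
python3 -c "
from plant import r;print(r.finish_job())"
```

```text
the job is handed in; nothing more can be done
None
```

I handed the job in at about 10 s with the cap pressed, twisted about 92° anticlockwise and lifted free; it is held level about 79 mm above its seat at 40 N, and the arm never went near the jar, tub or measuring cup (the final crop doesn't show them); no verdict was returned.

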